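# Two dishes in turn under the jam spout

## Task

Jam is about to be portioned at the breakfast dispenser: slide the tray by its wooden knob until the small round dish is centred under the spout and let it stand there for at least a second, then slide on until the six-sided dish is centred under the spout. Leave it there and let go of the knob.

Things in the scene. Friction and masses are not known exactly. Their poses are not given: they have to be found in the camera images.
- knob (a point): Wooden cylinder knob, 28 mm wide, 52 tall, upright on the carriage 140 mm from the tray's centre, away from the column. Point: on its axis 16 mm below its flat top, which is 106 mm above the table. z up; x, y: slide directions. The carriage slides level, never turns: from tray centre under spout, +-60 mm in x, -55 to +125 in y. About 2.5 N friction per slide; stays where left.
- spout (a point): Tip of the fixed steel spout: a cone, 10 mm wide at the tip, 98 mm above the table, pointing down from the round end of a level steel arm (34 mm wide, top at 152 mm). The arm comes from a column 215 mm away along this frame's -y, with an amber glass hopper up to 220 mm high. z up; x, y: slide directions. Dishes pass below with 18 mm to spare.
- small_dish (a point): Centre of the rim of the small round white dish, 40 mm wide, 20 tall, rim 80 mm above the table. Smallest of three white dishes fixed on the round wooden tray (156 mm wide), each 42 mm from its centre; the third is round, 60 mm wide, not needed. The tray sits turned any way on the carriage, but does not turn in use: it shifts just as the knob does.
- hex_dish (a point): Centre of the rim of the six-sided white dish, 46 mm across flats, 20 mm tall, rim 80 mm above the table; fixed on the same tray, so it shifts just as the knob does.

How it is judged:
By the outcome, as a careful person would: the job done as asked, in the order asked, and still so for the second after the job is handed in, with the robot touching nothing.
It also fails if it takes over 40 s, if anything falls off the work surface, if the arm or the gripper's body presses on something with over 40 N, if the wrist force passes 120 N, or if a joint passes its speed limit or range.

## Robot

A 6-joint arm with a two-finger parallel gripper is mounted at the origin on the work surface. World frame = base frame: x ahead of the robot, y to its left, z up, the work surface at z = 0. Lengths are in mm, angles in rad, forces in N, time in s.
With the tool pointing down it reaches from about 250 to 800 mm from the base axis. Payload 8.5 kg.
Tool frame: the origin (TCP) lies at the very end of the fingers, on their centre line; the grasp point (between the pads) lies 19 mm behind it (grip_depth is the distance from the TCP to the grasp point, in mm); z points along the fingers, y is the direction in which the jaws open and shut (so a half turn about z gives the same grasp; the last joint's range is limited). The gripper opens to 85 mm and grips with 20 to 120 N. Pads are 22 mm wide; open, the fingers measure 114 mm over their backs; the gripper's body (76 mm by 85 mm) begins 54 mm behind the grasp point. The pads swing forward as they close: fully open they stand 13 mm farther back than shut.
Start: joints at [-1.152, 0.238, -0.013, 1.319, 0, 1.571], TCP at [213.479, -479.589, 231.276] pointing down, gripper open.
Joint ranges: [-2.66, 2.66], [-1.03, 1.9], [-1.14, 1.46], [-1.82, 2.27], [-1.45, 1.34], [-3.14, 3.14]. Speed limits (rad/s): [2.22, 2.22, 2.79, 3.14, 3.14, 3.14].

## Interface

Orientations are given as a unit quaternion [w, x, y, z].
In Python, from cell import state, grab_frame, get_calibration, finish_job, grip_depth gives the robot as it stands. The module is installed in compiled form; this text tells all that it offers.
- The arm moves only by the shell command python3 -m creep 'ROWS' [FORCE]. ROWS is JSON, a list of rows, each a list of 3 entries, a list of its own where there are three numbers: the finger opening in m, from 0 to 0.0854, then the shift along the world's x, y, z in m, then the turn, a rotation vector about the world's x, y, z in rad. A call has 1 to 12 rows; each row is the pose to reach, as a shift and turn from the pose measured when the call began; what a row does not reach only later rows make up. A row lasts 1/8 s, in which the tool goes at most 62.5 mm and 10.7 degrees, less where a joint would pass 70% of its speed; a pose out of reach is approached as far as the arm can. A call with a gripper value outside its range is refused whole. The fingers move at their own pace and stop on an object; FORCE is the grip in N (left out, the last holds). Time passes only in rows, so rows that repeat a pose let the fingers close. It gives the time, the measured TCP pose, the force and the opening at its end, in the units of the state.
- state(): the state, without advancing time (a new reading comes with each control period).
- grab_frame(name): name is "scene" or "top" or "wrist"; returns the picture (480x640x3 uint8, red, green, blue); there is no depth.
- get_calibration(name): a dict with "mtx" (3x3 intrinsics, pixels), "xyz" and "rotation" of the camera in the world. Camera axes: x right, y up, looking along -z (the intrinsics and any distortion apply to the point x, -y, -z); pixel columns grow to the right and rows downward; lengths in mm; the calibration is good to about 2 mm. The wrist camera is an equidistant fisheye: a pixel r from the principal point sees the ray r / f radians off the axis. A picture is of the moment at which its call begins: read the wrist's pose just before it. get_calibration takes no time and is no camera call; for the wrist camera it gives the pose at the moment of the call.
- finish_job(): hands the job in, once; it reports no verdict.
The state is a dict: "clock": time; "qpos": joint angles; "joint_vel": joint speeds; "effort": joint torques, N m; "eef_pos": TCP position; "tool_rot": TCP orientation; "ft_force": force on the tool from outside, world axes, zero at the start; "moment": the same for the moment, N m; "grip_width": finger opening in mm.
Only numpy, scipy, OpenCV 4.12 (cv2) and the standard library are available. Lean on these libraries where they do the work, as an engineer would, in place of code of your own. Each camera call takes 0.05 s, during which the arm holds its last target. There are 200 camera calls.

## Working session

There is one attempt and no reset: what is moved stays moved. The work goes in short steps, Python scripts to look and compute and a shell command to move; the robot and the scene stay as the last step left them, time stands still between calls to the robot, and variables do not carry over. Pictures are saved under pics/ and viewed, about 8 in all and at most 12, crops included, and the job is handed in when it is done.

```bash
mkdir -p pics
cat > h.py <<'E'
import numpy as np,cv2
from cell import *
def ray(name,u,v,c=None):
    c=c or get_calibration(name);K=np.array(c["mtx"]);R=np.array(c["rotation"])
    if R.shape!=(3,3): 
        from scipy.spatial.transform import Rotation as Q
        R=Q.from_quat(np.roll(R,-1)).as_matrix()
    x=(u-K[0,2])/K[0,0];y=(v-K[1,2])/K[1,1]
    if name=="wrist":
        r=np.hypot(x,y);s=np.sin(r)/max(r,1e-9);d=np.array([x*s,-y*s,-np.cos(r)])
    else: d=np.array([x,-y,-1])
    return np.array(c["xyz"],float),R@d
def at(name,u,v,z,c=None):
    o,d=ray(name,u,v,c);return (o+d*(z-o[2])/d[2])[:2].round(1)
E
python3 - <<'E'
from h import *
for n in("scene","top","wrist"):
    c=get_calibration(n);print(n,c)
    cv2.imwrite(f"pics/{n}0.png",grab_frame(n)[...,::-1])
print(state())
E
```

```text
scene {'mtx': array([[434.86077843,   0.        , 314.82514532],
       [  0.        , 434.86077843, 240.10642648],
       [  0.        ,   0.        ,   1.        ]]), 'xyz': array([ 974.29807167, -145.24643056,  614.83177564]), 'rotation': array([0.76862116, 0.27789863, 0.20274554, 0.53934045])}
top {'mtx': array([[580.85941512,   0.        , 325.32412101],
       [  0.        , 580.85941512, 235.90833481],
       [  0.        ,   0.        ,   1.        ]]), 'xyz': array([454.87746626, -10.68192655, 840.31773214]), 'rotation': array([-0.7040208 , -0.05500798,  0.07204429,  0.70437096])}
wrist {'mtx': array([[371.64829954,   0.        , 319.0671166 ],
       [  0.        , 371.64829954, 239.93478305],
       [  0.        ,   0.        ,   1.        ]]), 'xyz': array([ 275.37409485, -451.58621458,  373.25702067]), 'rotation': array([ 0.83131355, -0.11220313,  0.07347625, -0.53937879])}
{'clock': 0.15, 'qpos': array([-1.15201555e+00,  2.38626469e-01, -1.40739464e-02,  1.31920760e+00,
       -6.35069571e-06,  1.57077652e+00]), 'joint_vel': array([-0.00211275, -0.00059433,  0.00242078, -0.00110016, -0.00131562,
        0.00116687]), 'effort': array([-2.89006575e-04, -5.39077449e+01,  3.46597123e+01,  1.44615796e-02,
       -1.55727020e-05,  2.75662032e-06]), 'eef_pos': array([ 213.35327284, -479.33081094,  230.82877767]), 'tool_rot': array([-5.43044182e-04,  9.78155602e-01,  2.07873303e-01, -1.18640349e-04]), 'ft_force': array([ 0.28642486, -0.7497372 ,  0.54406835]), 'moment': array([-0.02746696, -0.00435032, -0.00052287]), 'grip_width': 85.09443102900919}
```

View pics/top0.png

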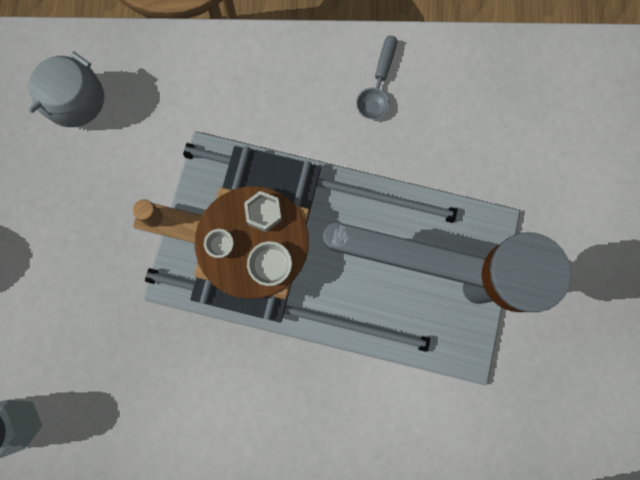

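View pics/scene0.png

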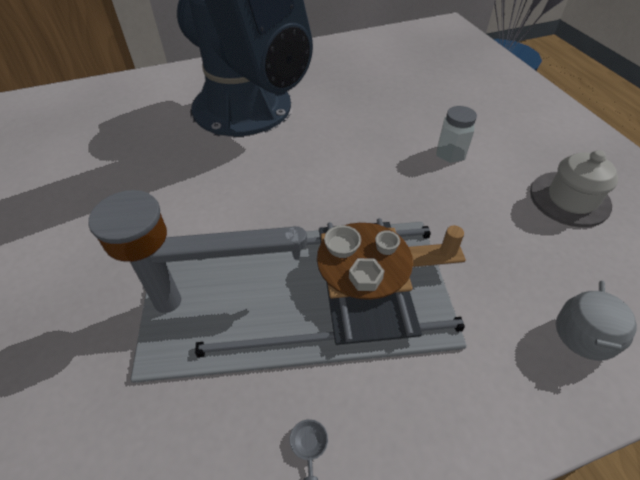

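The top view shows the knob top at about (144,209), the small dish at (219,243), the hex dish at (263,211), the 60 mm dish at (270,264), and the spout arm's round end near (337,236). The scene view agrees on the layout. Next I'll look at an enlarged crop to measure from.

Run:
```python
from h import *
a=cv2.imread("pics/top0.png")[175:305,125:365]
cv2.imwrite("pics/top0c.png",cv2.resize(a,None,fx=3.3333,fy=3.3333,interpolation=cv2.INTER_CUBIC))
b=cv2.imread("pics/scene0.png")[205:325,260:480]
cv2.imwrite("pics/scene0c.png",cv2.resize(b,None,fx=3.6,fy=3.6,interpolation=cv2.INTER_CUBIC))
```

```text
(no output)
```

View pics/top0c.png

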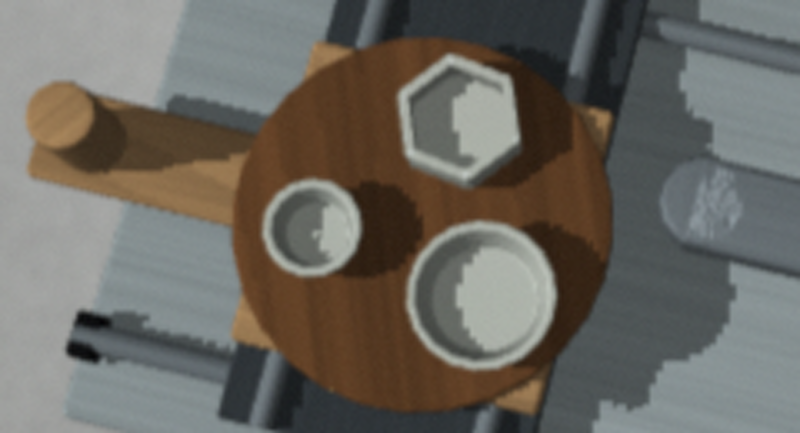

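View pics/scene0c.png

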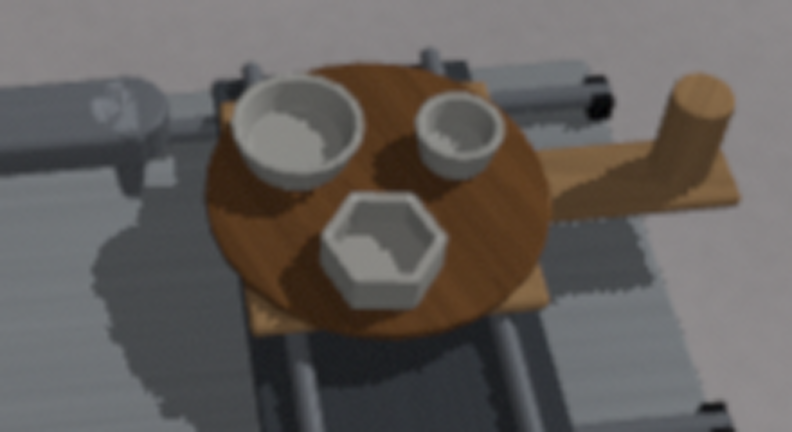

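The top crop gives, in full-image pixels via offset (125,175) and scale 3.333, knob top (61,115), small rim (312,227), hex rim (458,118), big rim (482,294) and arm end centre about (708,204). The scene crop gives knob top (702,97), small rim (459,134), hex rim (384,238), big rim (299,128) and cone tip about (131,193).

Run:
```python
from h import *
T=lambda u,v,z:at("top",125+u/3.3333,175+v/3.3333,z)
S=lambda u,v,z:at("scene",260+u/3.6,205+v/3.6,z)
P={"knob":(T(61,115,106),S(702,97,106)),"small":(T(312,227,80),S(459,134,80)),"hex":(T(458,118,80),S(384,238,80)),"big":(T(482,294,80),S(299,128,80)),"spout":(T(708,204,152),S(131,193,98)),"tray":(T(422,225,60),S(378,200,60))}
for k,v in P.items(): print(k,v)
print("hopper",at("top",530,272,220),at("scene",127,216,220))
c={k:v[0] for k,v in P.items()}
# tray centre equidistant 42
from scipy.optimize import least_squares
for i in(0,1):
  pts=[P[k][i] for k in("small","hex","big")]
  r=least_squares(lambda q:[np.hypot(*(p-q))-42 for p in pts],np.mean(pts,0));t=r.x
  d=P["knob"][i]-t;print("tray",t.round(1),r.fun.round(1),"knob dist",np.hypot(*d),"yaxis deg",np.degrees(np.arctan2(d[1],d[0])))
  y=d/np.hypot(*d);x=np.array([y[1],-y[0]])
  for n in("small","hex"):
    m=P["spout"][i]-P[n][i];print(n,"move",m,"knob off",P["knob"][i]+m,"frame tray end",(t+m-P["spout"][i])@x,(t+m-P["spout"][i])@y)
print(np.degrees(np.arctan2(*(P["spout"][0]-at("top",530,272,220))[::-1])))
```

```text
knob (array([622.6, 205.5]), array([626.2, 203.2]))
small (array([583.3, 111.9]), array([590.3, 108.5]))
hex (array([627.7,  54.9]), array([631.1,  53.9]))
big (array([556.6,  44.2]), array([562.5,  43.1]))
spout (array([579.8, -42.1]), array([585.1, -42.3]))
tray (array([587.6,  70.5]), array([598.2,  67.4]))
hopper [ 528.4 -247.4] [ 539.1 -245.6]
tray [589.   70.5] [-0.3 -0.2 -0.3] knob dist 139.0796342902756 yaxis deg 76.01483408239514
small move [  -3.5 -154. ] knob off [619.1  51.5] frame tray end 15.514707169008826 -38.75643726456319
hex move [-47.9 -97. ] knob off [574.7 108.5] frame tray end -41.34443104716679 5.8238094969100365
tray [593.6  68.5] [-1.8 -1.7 -1.9] knob dist 138.63070902675636 yaxis deg 76.38308065205936
small move [  -5.2 -150.8] knob off [621.   52.4] frame tray end 12.595767820902834 -38.14067652103017
hex move [-46.  -96.2] knob off [580.2 107. ] frame tray end -39.91183626440717 5.3190923833294566
75.94405823597373
```

The two cameras agree: dish radii of 42 mm, knob distance of 139 mm, and a slide y axis at 76°. Both final tray positions are within travel. Next I move above the knob with the jaws along the slide's x axis.

```bash
python3 -m creep '[[0.085,[0.1,0.1,0.03],[0,0,0.18]],[0.085,[0.41,0.684,0.03],[0,0,0.907]],[0.085,[0.41,0.684,0.03],[0,0,0.907]],[0.085,[0.41,0.684,0.03],[0,0,0.907]],[0.085,[0.41,0.684,0.03],[0,0,0.907]],[0.085,[0.41,0.684,0.03],[0,0,0.907]],[0.085,[0.41,0.684,0.03],[0,0,0.907]],[0.085,[0.41,0.684,0.03],[0,0,0.907]],[0.085,[0.41,0.684,0.03],[0,0,0.907]],[0.085,[0.41,0.684,0.03],[0,0,0.907]],[0.085,[0.41,0.684,0.03],[0,0,0.907]],[0.085,[0.41,0.684,0.03],[0,0,0.907]]]' 40
python3 -m creep '[[0.085,[0.02,0.05,0],[0,0,0]]]' >/dev/null
python3 - <<'E'
from h import *
c=get_calibration("wrist");s=state();im=grab_frame("wrist");print(c["xyz"],c["rotation"],s["eef_pos"],s["tool_rot"],s["clock"],s["qpos"])
cv2.imwrite("pics/w1.png",im[...,::-1])
import pickle;pickle.dump(c,open("w1.pkl","wb"))
E
```

```text
clock: 1.65
eef_pos: [598.7, 162.4, 259.5]
tool_rot: [-0.0, 0.788, 0.615, -0.0]
ft_force: [0.5, 0.1, 0.2]
grip_width: 84.7
[636.46601112 280.26318913 401.38200307] [ 0.98356043 -0.13347657  0.01673222 -0.12046956] [619.58880223 214.39127608 258.93211263] [-3.65977511e-04  7.88089429e-01  6.15560408e-01 -5.49368302e-04] 1.775 [3.32969091e-01 4.69965819e-01 4.04655599e-01 1.50676279e+00
 3.36259098e-04 2.14836746e+00]
```

View pics/w1.png

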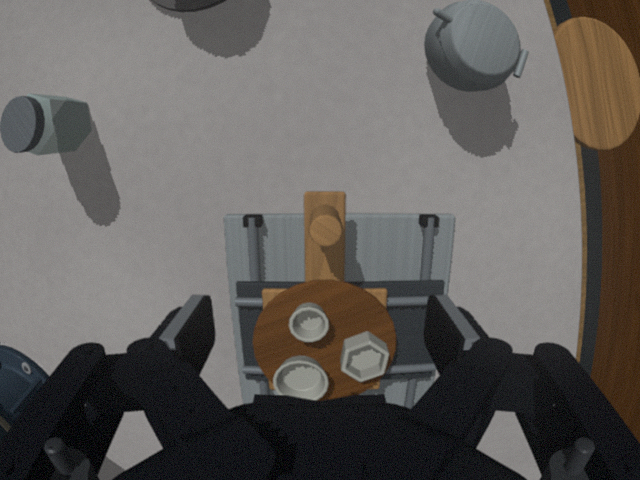

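The wrist view shows the knob top at about (326,231), the small rim at (309,323), the hex rim at (365,355) and the big rim at (301,381), with the jaws aligned across the slide.

Run:
```python
from h import *;import pickle
c=pickle.load(open("w1.pkl","rb"))
for n,u,v,z in(("knob",326,231,106),("small",309,323,80),("hex",365,355,80),("big",301,381,80)):print(n,at("wrist",u,v,z,c))
print(state()["eef_pos"])
```

```text
knob [623.9 207. ]
small [585. 115.]
hex [630.9  64.2]
big [558.7  48. ]
[620.78110911 220.08887367 257.29688569]
```

```bash
python3 -m creep '[[0.085,[0.003,-0.0145,0],[0,0,0]],[0.085,[0.003,-0.0145,-0.05],[0,0,0]],[0.085,[0.003,-0.0145,-0.1],[0,0,0]],[0.085,[0.003,-0.0145,-0.12],[0,0,0]],[0.085,[0.003,-0.0145,-0.12],[0,0,0]],[0.085,[0.003,-0.0145,-0.12],[0,0,0]]]'
```

```text
clock: 2.58
eef_pos: [624.4, 205.0, 138.7]
tool_rot: [-0.001, 0.787, 0.616, 0.001]
ft_force: [0.2, 0.1, 1.0]
grip_width: 85.1
```

```bash
python3 -m creep '[[0.085,[0,0,-0.035],[0,0,0]],[0.085,[0,0,-0.067],[0,0,0]],[0.085,[0,0,-0.067],[0,0,0]],[0.085,[0,0,-0.067],[0,0,0]],[0.015,[0,0,-0.067],[0,0,0]],[0.015,[0,0,-0.067],[0,0,0]],[0.015,[0,0,-0.067],[0,0,0]],[0.015,[0,0,-0.067],[0,0,0]],[0.015,[0,0,-0.067],[0,0,0]],[0.015,[0,0,-0.067],[0,0,0]]]' 50
```

```text
clock: 3.82
eef_pos: [624.5, 205.1, 72.3]
tool_rot: [-0.001, 0.787, 0.617, 0.001]
ft_force: [-1.8, -0.6, 5.8]
grip_width: 26.7
```

```bash
python3 -m creep '[[0.015,[0,-0.015,0],[0,0,0]],[0.015,[-0.001,-0.035,0],[0,0,0]],[0.015,[-0.001,-0.055,0],[0,0,0]],[0.015,[-0.002,-0.075,0],[0,0,0]],[0.015,[-0.003,-0.095,0],[0,0,0]],[0.015,[-0.003,-0.115,0],[0,0,0]],[0.015,[-0.004,-0.132,0],[0,0,0]],[0.015,[-0.004,-0.145,0],[0,0,0]],[0.015,[-0.004,-0.152,0],[0,0,0]],[0.015,[-0.004,-0.152,0],[0,0,0]],[0.015,[-0.004,-0.152,0],[0,0,0]]]'
python3 - <<'E'
from h import *
c=get_calibration("wrist");print(c["xyz"],c["rotation"])
import pickle;pickle.dump(c,open("w2.pkl","wb"))
w=grab_frame("wrist");s=grab_frame("scene");t=grab_frame("top")
for n,i in(("wrist2",w),("scene2",s),("top2",t)):cv2.imwrite(f"pics/{n}.png",i[...,::-1])
b=s[180:330,220:420];cv2.imwrite("pics/s2c.png",cv2.resize(b,None,fx=4,fy=4,interpolation=cv2.INTER_CUBIC)[...,::-1])
print(state()["eef_pos"],state()["ft_force"],state()["clock"])
E
```

```text
clock: 5.2
eef_pos: [620.8, 52.8, 72.3]
tool_rot: [-0.001, 0.787, 0.616, 0.001]
ft_force: [0.4, -2.7, 3.5]
grip_width: 26.6
[637.22726249 118.41263133 214.95657965] [ 0.9838445  -0.13235009  0.01565751 -0.11953364]
[620.883191    53.1934659   72.32274696] [ 1.14668172 -3.00240186  2.62827464] 5.35
```

View pics/s2c.png

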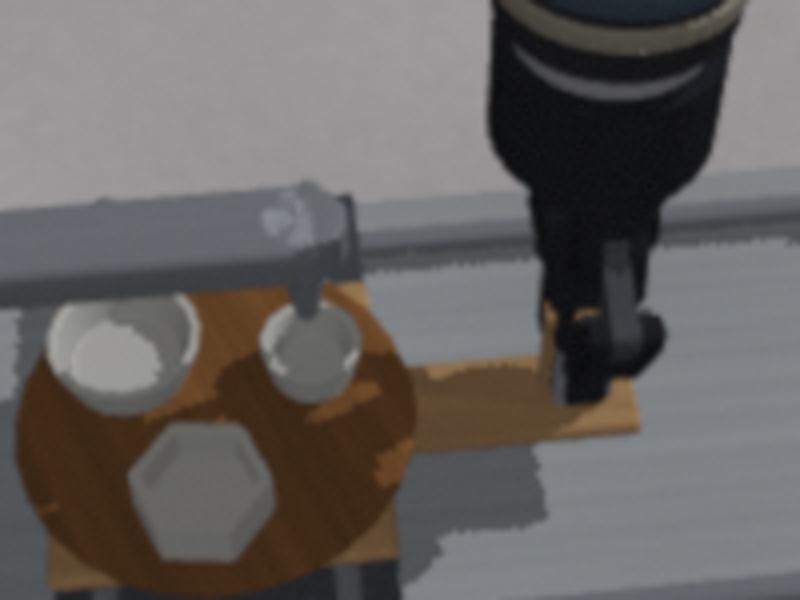

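View pics/wrist2.png

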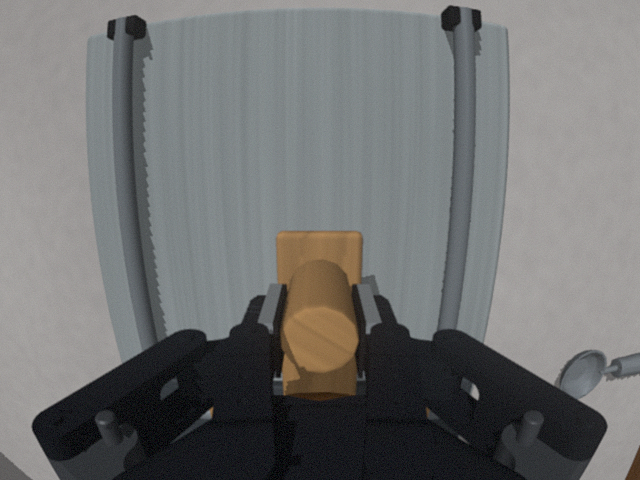

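The scene crop shows the cone tip over the small dish, with tip bottom at about (308,316) and rim spanning x 260–361. I'll overlay projected circles to check how well it is centred.

```bash
cat >> h.py <<'E'
def proj(name,P):
    c=get_calibration(name);K=np.array(c["mtx"])
    from scipy.spatial.transform import Rotation as Q
    R=Q.from_quat(np.roll(c["rotation"],-1)).as_matrix()
    p=(np.asarray(P,float)-c["xyz"])@R
    return np.c_[K[0,2]-K[0,0]*p[:,0]/p[:,2],K[1,2]+K[1,1]*p[:,1]/p[:,2]]
def circ(name,cx,cy,z,d,n=60):
    a=np.linspace(0,2*np.pi,n);return proj(name,np.c_[cx+d/2*np.cos(a),cy+d/2*np.sin(a),a*0+z])
def overlay(src,out,u0,v0,w,h,f,circs,name="scene"):
    a=cv2.imread(src)[v0:v0+h,u0:u0+w];a=cv2.resize(a,None,fx=f,fy=f,interpolation=cv2.INTER_CUBIC)
    a=cv2.convertScaleAbs(a,alpha=1.4)
    for (q,col) in circs:
        p=circ(name,*q);p=((p-[u0,v0]+.5)*f-.5).round().astype(int)
        cv2.polylines(a,[p.reshape(-1,1,2)],True,col,1)
    cv2.imwrite(out,a)
E
python3 - <<'E'
from h import *
S=lambda u,v,z:at("scene",220+u/4,180+v/4,z)
tip=S(308,316,98);r=S(310.5,341,80);print(tip,r,tip-r)
# dish per scene0 + knob shift
p=np.array([590.3,108.5])+np.array([-3.7,-152.1]);print(p)
overlay("pics/scene2.png","pics/o2.png",270,225,60,65,9,[((*p,80,40),(0,255,0)),((*r,80,40),(255,0,0)),((*tip,98,10),(0,0,255))])
E
```

```text
[586.1 -41.7] [584.4 -41. ] [ 1.7 -0.7]
[586.6 -43.6]
```

View pics/o2.png

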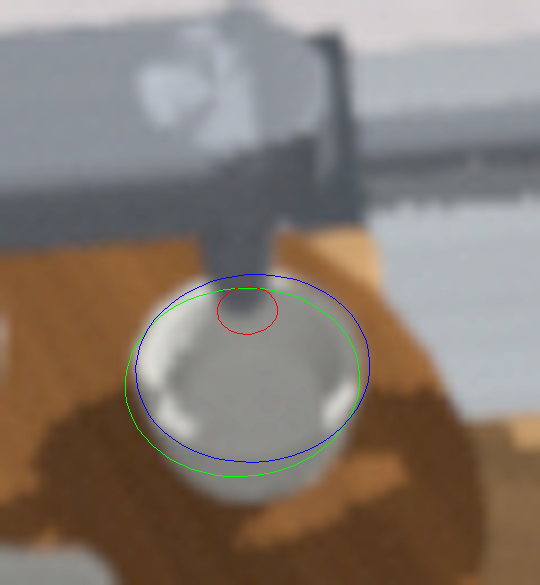

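The red tip circle sits about 20 px too low against the real tip, and the blue rim is close. I'll refine both, and check the arm's round end (34 mm at z=152) in the scene and top views in one composite picture.

Run:
```python
from h import *
tip=(582,-42.8);r=(584,-41.8)
overlay("pics/scene2.png","pics/a.png",270,225,60,65,9,[((*r,80,40),(255,0,0)),((*tip,98,10),(0,0,255)),((*tip,152,34),(0,255,0))])
t=(579.8,-42.1)
overlay("pics/top2.png","pics/b.png",312,213,28,65,9,[((*t,152,34),(0,255,0))],"top")
cv2.imwrite("pics/ab.png",np.hstack([cv2.imread("pics/a.png"),cv2.imread("pics/b.png")]))
```

```text
(no output)
```

View pics/ab.png

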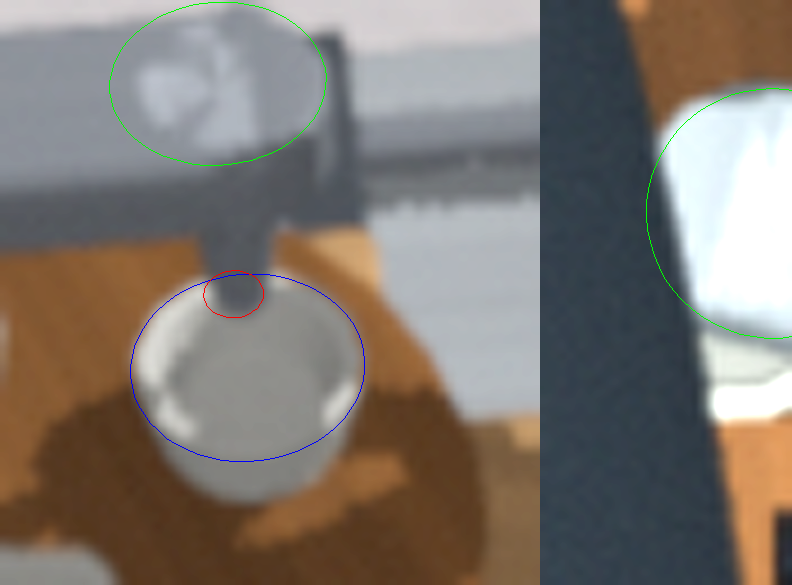

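Top overlay of the arm end fits. The scene tip is really about (581.5,-42) and the rim about (584,-42). The top view puts the remaining error at (0,-2) and the scene view at (-2,0). I'll fit the rims numerically on the unoccluded first pictures.

Run:
```python
from h import *
from scipy.optimize import least_squares
def contour(f,u,v,rad):
    a=cv2.imread(f).astype(float);up=4
    x0,y0=int(u-rad),int(v-rad);p=a[y0:y0+2*rad,x0:x0+2*rad]
    p=cv2.resize(p,None,fx=up,fy=up,interpolation=cv2.INTER_CUBIC)
    # wood is red-dominant: R-B large; dish grey
    m=((p[...,2]-p[...,0])<0.25*p[...,2]).astype(np.uint8)
    n,l,s,c=cv2.connectedComponentsWithStats(m)
    k=min(range(1,n),key=lambda i:np.hypot(*(c[i]-rad*up)) if s[i,4]>300 else 1e9)
    q=max(cv2.findContours((l==k).astype(np.uint8),0,cv2.CHAIN_APPROX_NONE)[0],key=len)[:,0].astype(float)
    return (q+.5)/up-.5+[x0,y0]
for cam,f,dd in(("top","pics/top0.png",dict(small=(218.6,243.1,40),big=(269.6,263.2,60),hex=(262.4,210.4,0))),
             ("scene","pics/scene0.png",dict(small=(387.5,242.2,40),big=(343,240.6,60),hex=(366.7,271,0)))):
  for n,(u,v,d) in dd.items():
    q=contour(f,u,v,26 if cam=="top" and d==60 else 22)
    if cam=="scene": q=q[q[:,1]<v+1]   # rear half: outer rim edge
    if d:
        W=np.array([at(cam,*k,80) for k in q]);c0=at(cam,u,v,80)
        r=least_squares(lambda s:np.hypot(*(W-s[:2]).T)-s[2],[*c0,d/2],loss="soft_l1")
        r2=least_squares(lambda s:np.hypot(*(W-s[:2]).T)-d/2,c0,loss="soft_l1")
        print(cam,n,r.x.round(1),"fixed d",r2.x.round(1),"rms",np.abs(r2.fun).mean().round(2))
    else:
        W=np.array([at(cam,*k,80) for k in q])
        def hx(s,W):
            th=s[2]+np.arange(6)*np.pi/3;N=np.c_[np.cos(th),np.sin(th)]
            return ((W-s[:2])@N.T).max(1)-23
        best=min((least_squares(hx,[*at(cam,u,v,80),t],args=(W,),loss="soft_l1") for t in(0,.3,.6,.9)),key=lambda r:r.cost)
        print(cam,n,best.x.round(2),np.abs(best.fun).mean().round(2))
```

```text
top small [583.6 112.3  19.8] fixed d [583.6 112.3] rms 0.26
top big [556.8  44.8  29.7] fixed d [556.8  44.8] rms 0.3
top hex [627.38  54.79   0.67] 1.28
scene small [567.7 127.5  26.9] fixed d [564.7 130.9] rms 10.2
scene big [540.9  47.   32.7] fixed d [537.8  46.4] rms 6.13
scene hex [628.83  54.4    0.68] 0.29
```

Run:
```python
from h import *
a=cv2.imread("pics/top0.png");b=cv2.imread("pics/top2.png")
# hex patch registration: phase/ECC on the colour-difference (shadow-insensitive) channel
f=lambda p:((p[...,2].astype(np.float32)-p[...,0])/(p[...,2]+p[...,0]+1.0)).astype(np.float32)
A=f(a);B=f(b)
T=A[190:232,241:284]
g=proj("top",[[627.4-3.7,54.8-152.1,80]])[0];print("expected",g)
m=np.zeros_like(T);print(T.shape)
g0=proj("top",[[627.4,54.8,80]])[0];d=(g-g0).round()
W=np.eye(2,3,dtype=np.float32);W[:,2]=[241+d[0],190+d[1]]
cc,W=cv2.findTransformECC(T,B,W,cv2.MOTION_TRANSLATION,(3,200,1e-6),None,5)
s=W[:,2]-[241,190];n=g0+s;print("cc",cc,"new px",n,"world shift",at("top",*n,80)-at("top",*g0,80))
# arm end fit: bright arm vs. base in top0
c=proj("top",[[579.8,-42.1,152]])[0];print("arm px",c)
G=cv2.GaussianBlur(cv2.imread("pics/top0.png"),(3,3),0).astype(float)
best=[]
import scipy.ndimage as nd
for dx in np.arange(-4,4.1,.5):
  for dy in np.arange(-4,4.1,.5):
    th=np.linspace(0,2*np.pi,73)[:-1];th=th[np.cos(th-np.radians(76))>0.0]
    v=0
    pts=lambda r:proj("top",np.c_[579.8+dx+r*np.cos(th),-42.1+dy+r*np.sin(th),th*0+152])
    for k in range(3):
        i=nd.map_coordinates(G[...,k],pts(16)[:,::-1].T,order=1);o=nd.map_coordinates(G[...,k],pts(18.2)[:,::-1].T,order=1)
        v+=np.abs(i-o).mean()
    best.append((v,579.8+dx,-42.1+dy))
print(sorted(best)[-6:])
cv2.imwrite("pics/c.png",cv2.resize(b[190:290,300:440],None,fx=4,fy=4))
```

```text
expected [375.90747639 213.64735629]
(42, 43)
cc 0.3978139404843054 new px [374.56042275 212.39538488] world shift [  -2.  -150.3]
arm px [337.43074033 236.17198142]Traceback (most recent call last):
  File "<stdin>", line 24, in <module>
  File "<stdin>", line 22, in <lambda>
  File "h.py", line 16, in proj
    c=get_calibration(name);K=np.array(c["mtx"])
ValueError: time passes only in moves, steps and waits
```

```bash
sed -i 's/^from cell import \*/from cell import *\nimport functools\n_gc=get_calibration\nget_calibration=lambda n:_gc(n) if n=="wrist" else _cc(n)\n_cc=functools.lru_cache(None)(lambda n:_gc(n))/' h.py
python3 - <<'E'
from h import *
import scipy.ndimage as nd
G=cv2.GaussianBlur(cv2.imread("pics/top0.png"),(3,3),0).astype(float)
best=[]
th=np.linspace(0,2*np.pi,73)[:-1];th=th[np.cos(th-np.radians(76))>0.0]
for dx in np.arange(-4,4.1,.5):
  for dy in np.arange(-4,4.1,.5):
    v=0
    pts=lambda r:proj("top",np.c_[579.8+dx+r*np.cos(th),-42.1+dy+r*np.sin(th),th*0+152])
    for k in range(3):
        i,o=[nd.map_coordinates(G[...,k],pts(r)[:,::-1].T,order=1) for r in(15.8,18.2)]
        v+=(i-o).mean()*-1
    best.append((abs(v).round(2),579.8+dx,-42.1+dy))
print(*sorted(best)[-5:],sep="\n")
L=[]
for f,q in(("top0",(627.4,54.8)),("top2",(623.7,-97.3))):
    p=proj("top",[[*q,80]])[0].round().astype(int)
    overlay(f"pics/{f}.png",f"pics/{f}h.png",p[0]-24,p[1]-24,48,48,8,[((*q,80,46),(0,255,0)),((*q,80,6),(0,0,255))],"top");L.append(cv2.imread(f"pics/{f}h.png"))
cv2.imwrite("pics/hh.png",np.hstack(L))
E
```

```text
(np.float64(51.41), np.float64(581.3), np.float64(-41.1))
(np.float64(53.11), np.float64(580.8), np.float64(-41.6))
(np.float64(53.34), np.float64(580.3), np.float64(-41.6))
(np.float64(53.9), np.float64(580.3), np.float64(-41.1))
(np.float64(54.02), np.float64(580.8), np.float64(-41.1))
```

View pics/hh.png

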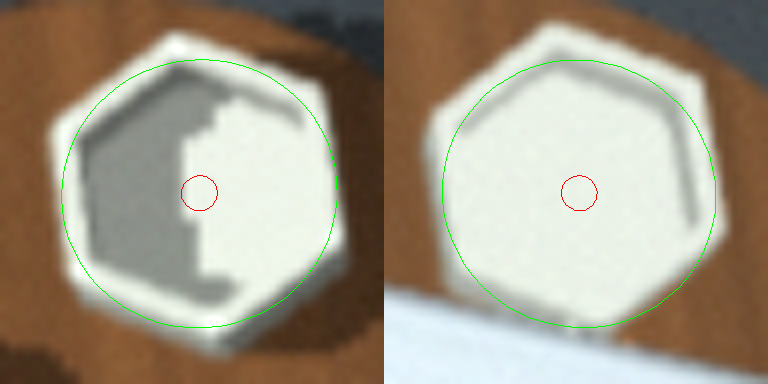

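From the vertices, the hex centre is 1.5 px above the overlay centre in the left panel and about 2.1 px above in the right, giving (629.4,55.1) at the start and (626.5,-96.7) now. The tray has therefore shifted (-2.9,-151.8), and the small dish is at about (580.7,-39.5) against the spout at (580.6,-41.3). I'll trim by a weighted correction and let it stand.

```bash
python3 -m creep '[[0.015,[-0.0006,-0.0014,0],[0,0,0]],[0.015,[-0.0006,-0.0014,0],[0,0,0]],[0.015,[-0.0006,-0.0014,0],[0,0,0]],[0.015,[-0.0006,-0.0014,0],[0,0,0]],[0.015,[-0.0006,-0.0014,0],[0,0,0]],[0.015,[-0.0006,-0.0014,0],[0,0,0]],[0.015,[-0.0006,-0.0014,0],[0,0,0]],[0.015,[-0.0006,-0.0014,0],[0,0,0]],[0.015,[-0.0006,-0.0014,0],[0,0,0]],[0.015,[-0.0006,-0.0014,0],[0,0,0]],[0.015,[-0.0006,-0.0014,0],[0,0,0]],[0.015,[-0.0006,-0.0014,0],[0,0,0]]]'; python3 -m creep '[[0.015,[0,0,0],[0,0,0]],[0.015,[0,0,0],[0,0,0]],[0.015,[0,0,0],[0,0,0]],[0.015,[0,0,0],[0,0,0]],[0.015,[0,0,0],[0,0,0]],[0.015,[0,0,0],[0,0,0]]]'
```

```text
clock: 6.85
eef_pos: [620.3, 51.8, 72.4]
tool_rot: [-0.001, 0.787, 0.617, 0.001]
ft_force: [2.6, 1.2, 1.9]
grip_width: 26.8
clock: 7.6
eef_pos: [620.3, 51.8, 72.4]
tool_rot: [-0.001, 0.787, 0.617, 0.001]
ft_force: [2.8, 1.4, 1.7]
grip_width: 26.7
```

```bash
python3 -m creep '[[0.015,[-0.006,0.008,0],[0,0,0]],[0.015,[-0.016,0.02,0],[0,0,0]],[0.015,[-0.028,0.035,0],[0,0,0]],[0.015,[-0.038,0.048,0],[0,0,0]],[0.015,[-0.044,0.055,0],[0,0,0]],[0.015,[-0.0456,0.0571,0],[0,0,0]],[0.015,[-0.0456,0.0571,0],[0,0,0]],[0.015,[-0.0456,0.0571,0],[0,0,0]],[0.015,[-0.0456,0.0571,0],[0,0,0]]]'
python3 - <<'E'
from h import *
s=grab_frame("scene");cv2.imwrite("pics/scene3.png",s[...,::-1]);cv2.imwrite("pics/top3.png",grab_frame("top")[...,::-1])
print(state()["eef_pos"],state()["ft_force"],state()["clock"])
tip=(581.5,-42);P=[((*tip,98,10),(0,0,255)),((*tip,80,46),(0,255,0))]
overlay("pics/scene3.png","pics/a.png",265,220,66,70,9,P)
cv2.imwrite("pics/o3.png",cv2.imread("pics/a.png")[:600])
E
```

```text
clock: 8.72
eef_pos: [574.6, 109.2, 72.3]
tool_rot: [-0.001, 0.787, 0.617, 0.001]
ft_force: [-2.0, 2.9, 3.9]
grip_width: 26.8
[574.61698997 109.04021775  72.30031537] [-2.65335841  2.80189663  4.0521728 ] 8.825
```

View pics/o3.png

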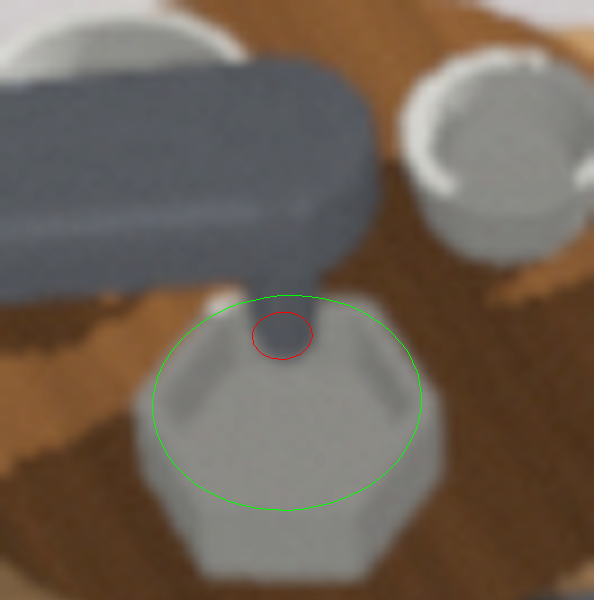

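The red tip circle matches the real tip. The hex vertices at x=133 and 443 give a centre of 288 against 287, and the back flat is at y≈292 against 295, so the hex dish is centred to about 1 mm. Now release and lift.

```bash
python3 -m creep '[[0.07,[0,0,0],[0,0,0]],[0.07,[0,0,0],[0,0,0]],[0.07,[0,0,0],[0,0,0]],[0.07,[0,0,0],[0,0,0]],[0.07,[0,0,0.02],[0,0,0]],[0.07,[0,0,0.06],[0,0,0]],[0.07,[0,0,0.11],[0,0,0]],[0.07,[0,0,0.15],[0,0,0]],[0.07,[0,0,0.15],[0,0,0]],[0.07,[0,0,0.15],[0,0,0]]]'
python3 - <<'E'
from h import *
s=grab_frame("scene");cv2.imwrite("pics/scene4.png",s[...,::-1])
a=cv2.imread("pics/scene3.png",0)[240:300,280:345].astype(np.float32);b=cv2.imread("pics/scene4.png",0)[240:300,280:345].astype(np.float32)
print(cv2.phaseCorrelate(a,b,cv2.createHanningWindow(a.shape[::-1],cv2.CV_32F)),np.abs(a-b).mean())
tip=(581.5,-42)
overlay("pics/scene4.png","pics/o4.png",265,220,88,66,9,[((*tip,98,10),(0,0,255)),((*tip,80,46),(0,255,0))])
print(state()["eef_pos"],state()["ft_force"],state()["clock"])
E
```

```text
clock: 10.07
eef_pos: [574.4, 109.0, 221.7]
tool_rot: [-0.001, 0.787, 0.617, 0.001]
ft_force: [-0.6, -0.0, 0.3]
grip_width: 70.0
((-0.2759310967083337, -0.1466472134098673), 0.5807572731265316) 14.017693
[574.06124284 108.91736251 221.1401018 ] [ 0.01867876 -0.36757907  0.84819362] 10.125
```

View pics/o4.png

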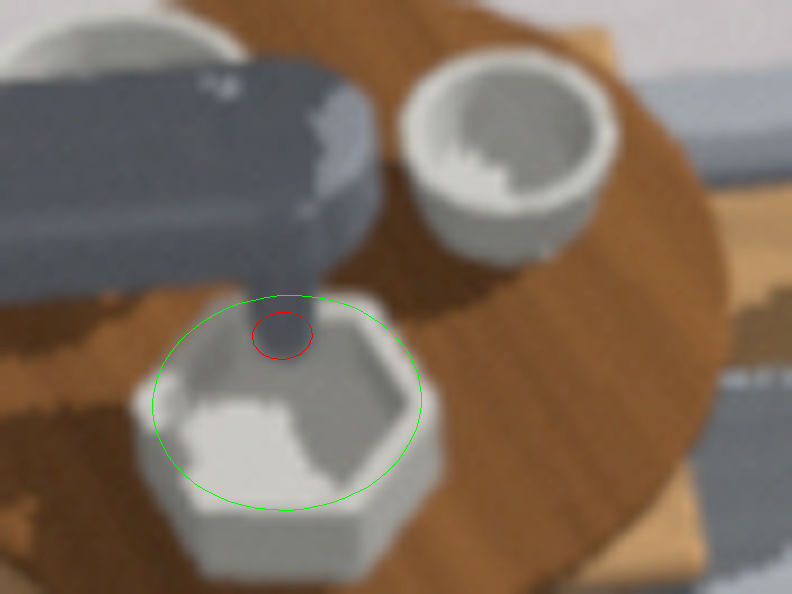

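The tray did not move on release. The hex rim runs from x≈133 to 441 with its back and front flats at y≈292 and 513, against the circle's 295 to 510, and the tip is concentric. The gripper is clear, so I'm handing in.

```bash
python3 -c "
from cell import *
print(finish_job())"
```

```text
the job is handed in; nothing more can be done
None
```

The job is done and handed in at about 10 s of robot time. I gripped the knob and slid the tray until the small round dish was under the spout, and let it stand there for over 1.5 s. I then slid on until the six-sided dish was under the spout, let go and lifted clear.

- **Six-sided dish:** in the scene picture taken after letting go, its rim matches a circle centred on the spout tip to about 1 mm. Letting go did not move the tray visibly (the hex rim is in the same place in the pictures before and after), and the wrist force reads near zero.
- **Small dish:** this is less certain. Before the last trim the two cameras disagreed by about 2 mm: the top view wanted (0, -2) mm and the scene view about (-2, 0) mm. I applied a compromise of (-0.6, -1.4) mm and took no further picture there. By either camera, the remaining offset should be at most about 2.5 mm.
- **Checks that failed:** the automatic rim fit of the round dishes in the scene picture did not work. The automatic tracking of the six-sided dish in the top view was weak, so I used its corners, read by eye, instead.

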